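# Lift the red vase from its bin and index it to the inspection camera

## Robot

A 6-joint arm with a two-finger parallel gripper is mounted at the origin on the work surface. World frame = base frame: x ahead of the robot, y to its left, z up, the work surface at z = 0. Lengths are in m, angles in degrees, forces in N, time in s.
With the tool pointing down it reaches from about 0.275 to 0.85 m from the base axis. Payload 19 kg.
Tool frame: the origin (TCP) lies between the finger pads; the fingertips stand ahead of it and the grasp point (between the pads) lies 8 mm behind it (robot.tip_extent is the z of the fingertips in the tool frame, in m); z points along the fingers, y is the direction in which the jaws open and shut (so a half turn about z gives the same grasp; the last joint's range is limited). The gripper opens to 85 mm and grips with 20 to 120 N. Pads are 22 mm wide; open, the fingers measure 114 mm over their backs; the gripper's body (76 mm by 85 mm) begins 54 mm behind the grasp point. The pads swing forward as they close: fully open they stand 13 mm farther back than shut.
Start: joints at [59.244, 8.623, 82.357, -0, 89.026, -7.678], TCP at [0.225, 0.529, 0.242] pointing down, gripper open.
Joint ranges: [-160.23, 160.23], [-39.13, 120.54], [6.94, 153.29], [-79.49, 259.48], [9.18, 160.14], [-161.06, 161.06]. Speed limits (degrees/s): [108.29, 108.29, 127.2, 172.46, 172.46, 172.46].

## Interface

Orientations are given as a 3x3 rotation matrix whose columns are the frame's x, y, z axes.
In Python, from bench import robot, planner, cams, hand_in, sensors gives the robot as it stands. Calls block until the motion is done:
- robot.move_to(position, orientation): joint-space move of the TCP to a pose.
- robot.line_to(position, rot=None, rate=0.15, max_force=None): straight line of the TCP; rot=None keeps the orientation; rate is the mean speed in m/s. With max_force (N) it stops when the force on the tool has changed by that much, and returns True; else False.
- robot.movej(angles): joint-space move.
- robot.grip(opening, force=None): finger opening in m; force is the grip in N (None keeps the last); returns when the fingers have stopped.
- robot.dwell(seconds).
- planner.ik(position, orientation): joint angles nearest the present ones, or None.
- cams.snapshot(name): name is "scene" or "top" or "wrist"; returns (picture, depth): 400x640x3 uint8, blue, green, red; 400x640 float32, m along the optical axis (not along the pixel's ray), 0 where there is no reading.
- cams.camera_params(name): a dict with "intrinsics" (3x3 intrinsics, pixels), "position" and "attitude" of the camera in the world; the wrist camera has in their place "T_tool_cam" (4x4, takes a point from camera to tool coordinates, whose origin is the TCP and whose axes are the flange's). Camera axes: x right, y down, z forward; pixel columns grow to the right and rows downward; lengths in m; the calibration is good to about 2 mm. A picture is of the moment at which its call begins: read the wrist's pose just before it. camera_params takes no time and is no camera call.
A pose or a line that the arm cannot do raises robot.IKError and nothing moves.
- hand_in(): hands the job in, once; it reports no verdict.
Readings, each from a call of its own:
- sensors.current_t(): time.
- sensors.current_joints(): joint angles.
- sensors.current_qvel(): joint speeds.
- sensors.current_tau(): joint torques, N m.
- sensors.current_eef_pos(): TCP position.
- sensors.current_tcp_rot(): TCP orientation.
- sensors.current_contact_force(): force on the tool from outside, world axes, zero at the start.
- sensors.current_ft_torque(): the same for the moment, N m.
- sensors.current_finger_gap(): finger opening in m.
Only numpy, scipy, OpenCV 4.12 (cv2) and the standard library are available. Lean on these libraries where they do the work, as an engineer would, in place of code of your own. Each camera call takes 0.05 s, during which the arm holds its last target.

## Task

Lift the red lacquer vase out of the sorting bin, leaving the other two vases as they are, and gently stand it upright in the middle of the one free pad of the turntable, then let go of it. Then turn the turntable on by one click, counter-clockwise seen from above, so that the vase stands in front of the inspection camera and the other three pieces are still upright in the middle of their pads.

Things in the scene. Friction and masses are not known exactly. Their poses are not given: they have to be found in the camera images.
- vase_red: red lacquer vase with a green band, round, 130 mm tall, 0.2 to 0.45 kg; origin at the centre of its foot, z up its axis. Foot 54 mm across, belly 68 mm at 40 to 50 mm up, straight neck 32 mm across from 84 to 122 mm up (grip at about 100 mm), lip 37 mm at 126 to 130 mm. In the bin it leans 38 degrees from upright, its top towards the bin's front (-x)
- vase_black: black vase with brass band, same shape as the red one, in another slot of the bin; leave it alone
- vase_blue: blue vase with white band, same shape, in another slot of the bin; leave it alone
- bin: fixed open wooden bin, 210 (x) x 330 (y) x 70 mm high, origin at the centre of its underside, front towards -x. Its grey rack holds three vases in slots at y = -100, 0, 100 mm, in any order, foot centres at x = 45, z = 40 mm, axes leaning 38 degrees along (-0.616, 0, 0.788). Dividers between the slots end 55 mm up along the vase axis; the necks are clear. Lift along the axis
- stand: fixed dark foot of the turntable, origin on the table at the turning axis, z up. The disc on it is 340 mm across with its top 44 mm above the table. The white inspection camera stands on an arm beside the disc, 245 mm from the axis towards the stand's -y, up to 163 mm high, looking towards the axis
- axis (a point): centre of the turntable's top face, on the turning axis, 44 mm above the table
- turntable (a joint): angle of the turntable, rad, positive counter-clockwise from above; about 0 at the start. It clicks into a sprung detent every 1.571 rad (90 degrees); a detent pulls it in from about 0.15 rad either side and is left with about 4 N at the pegs
- pad_front (a point): centre of the upper face of the free pad (black rubber disc, 84 mm across, 3 mm thick, 85 mm from the axis), 47 mm above the table; on the stand's -x side at the start; turns with the turntable
- pad_camera (a point): centre of the upper face of the pad that starts before the camera and carries the green box; turns with the turntable
- pad_far (a point): same for the pad on the stand's +x side at the start, which carries the white bowl
- pad_left (a point): same for the pad on the stand's +y side at the start, which carries the brown dish
- peg (a point): centre of the top end of the orange upright peg on the disc's rim, 18 mm across, 65 mm tall (top 109 mm above the table), 150 mm from the axis, 45 degrees clockwise of the free pad; turns with the turntable and serves to turn it. Three equal steel pegs stand 90 degrees apart
- box_green: round green lacquer box, 64 mm across, 40 mm tall, loose on its pad; origin at the centre of its underside
- bowl_white: white bowl, 68 mm across, 36 mm tall, loose on its pad; origin at the centre of its underside
- dish_brown: brown round lidded dish, 64 mm across, 37 mm tall, loose on its pad; origin at the centre of its underside
Things that resemble listed ones, but are neither listed nor needed, are in the scene too. There is more than one size of the vase_red; the one meant has the size given above.

How it is judged (in metres and radians):
On the way:
1. the red vase stands upright in the middle of the free pad and is let go, before the turntable is turned (horizontal distance between vase_red and pad_front below 0.018 m and distance between vase_red and pad_front below 0.02 m and angle between vase_red's own z axis and vertical below 0.07 rad and linear speed of vase_red below 0.03 m/s and contact force between vase_red and the fingers below 0.3 N and value of joint turntable below 0.2 rad), for 0.2 s.
At the end, for the whole second after the job is handed in: The turntable rests in its next detent (1.571 rad, within 0.07), the red vase is at rest on its pad within 18 mm of the pad's centre and 0.07 rad of upright, and the green box, white bowl and brown dish are upright (0.15 rad) on their own pads within 22 mm of the centre (horizontal distance between vase_red and pad_front below 0.018 m and distance between vase_red and pad_front below 0.02 m and angle between vase_red's own z axis and vertical below 0.07 rad and linear speed of vase_red below 0.03 m/s and value of joint turntable between 1.5 and 1.64 rad and velocity of joint turntable below 0.05 rad/s and distance between box_green and pad_camera below 0.022 m and angle between each of box_green, bowl_white, dish_brown's own z axis and vertical below 0.15 rad and distance between bowl_white and pad_far below 0.022 m and distance between dish_brown and pad_left below 0.022 m); the robot touches nothing.
It fails at once if the black or the blue vase is displaced by more than 25 mm (distance of any of vase_black, vase_blue from where it was at the start of the episode above 0.025 m).
It fails at once if the red vase is set down hard on the turntable (over 60 N) (contact force between vase_red and stand above 60 N).
It fails at once if the red vase is dropped, thrown or knocked (faster than 0.35 m/s while the fingers do not hold it) (contact force between vase_red and the fingers below 0.3 N and linear speed of vase_red above 0.35 m/s).
It also fails if it takes over 67 s, if anything falls off the work surface, if the arm or the gripper's body presses on something with over 40 N, if the wrist force passes 120 N, or if a joint passes its speed limit or range.

## Working session

There is one attempt and no reset: what is moved stays moved. The work goes in short steps, each a Python script; the robot and the scene stay as the last script left them, time stands still between calls to the robot, and variables do not carry over. Pictures are saved under pics/ and viewed, and the job is handed in when it is done.

```bash
ls; mkdir -p pics
python3 - <<'E'
from bench import robot, planner, cams, hand_in, sensors
import cv2,numpy as np
for n in ["scene","top"]:
    p,d=cams.snapshot(n); cv2.imwrite(f"pics/{n}0.png",p); np.savez(f"{n}0.npz",p=p,d=d)
    print(n,cams.camera_params(n))
print(cams.camera_params("wrist"),robot.tip_extent,sensors.current_t(),sensors.current_tcp_rot())
E
```

```text
pics
scene {'intrinsics': array([[411.71095376,   0.        , 317.93297346],
       [  0.        , 411.71095376, 200.88560168],
       [  0.        ,   0.        ,   1.        ]]), 'position': array([ 1.12087628, -0.28749831,  0.803352  ]), 'attitude': array([[ 0.54363226,  0.5715825 , -0.61461973],
       [ 0.83924414, -0.3802513 ,  0.38868782],
       [-0.0115428 , -0.72711924, -0.68641414]])}
top {'intrinsics': array([[365.79307044,   0.        , 321.9395114 ],
       [  0.        , 365.79307044, 207.03719268],
       [  0.        ,   0.        ,   1.        ]]), 'position': array([0.30724478, 0.09550422, 1.0792463 ]), 'attitude': array([[-0.04896571, -0.97661298,  0.20935482],
       [-0.99879736,  0.04735562, -0.01269951],
       [ 0.00248838, -0.20972488, -0.97775727]])}
{'intrinsics': array([[302.61092001,   0.        , 322.83146465],
       [  0.        , 302.61092001, 196.00885123],
       [  0.        ,   0.        ,   1.        ]]), 'T_tool_cam': array([[-5.81455202e-04, -9.62992929e-01, -2.69526031e-01,
         6.79109914e-02],
       [ 9.99999769e-01, -6.54456660e-04,  1.80992044e-04,
        -1.81721809e-03],
       [-3.50687164e-04, -2.69525863e-01,  9.62993087e-01,
        -1.31666285e-01],
       [ 0.00000000e+00,  0.00000000e+00,  0.00000000e+00,
         1.00000000e+00]])} 0.011 0.1 [[-9.19974492e-01  3.91977867e-01 -5.35424823e-04]
 [ 3.91978212e-01  9.19974027e-01 -9.33577683e-04]
 [ 1.26635142e-04 -1.06874252e-03 -9.99999421e-01]]
```

View pics/scene0.png

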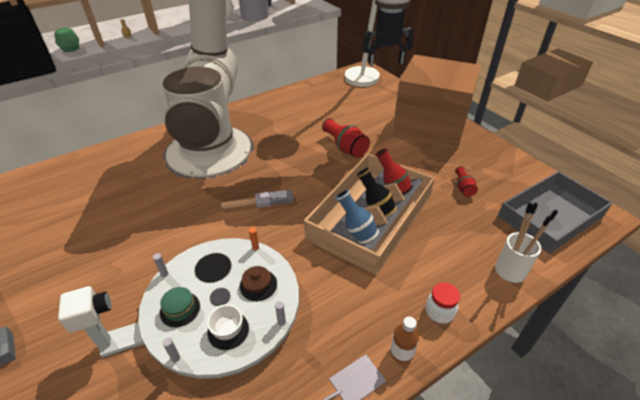

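View pics/top0.png

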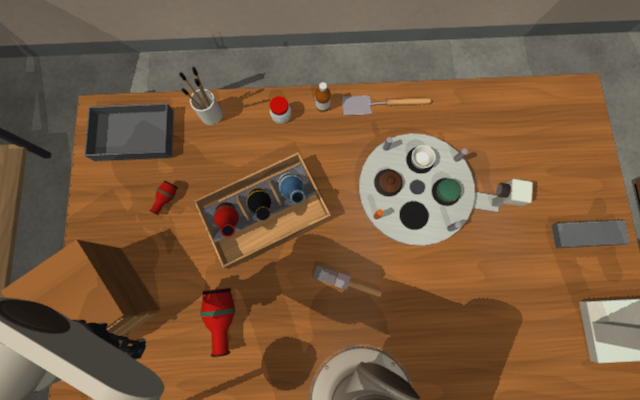

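The top view shows three red vases: a large one lying at (217,320), a small one lying at (163,197), and one in the rack at (226,217). The last fits: it leans in the bin and matches the black and blue vases in size. Next I measure it and confirm with a crop.

```bash
cat > h.py <<'E'
from bench import robot, planner, cams, hand_in, sensors
import cv2,numpy as np
def cloud(n,d,pose=None):
    c=cams.camera_params(n); K=c["intrinsics"]
    v,u=np.mgrid[0:400,0:640]
    P=np.stack([(u-K[0,2])/K[0,0]*d,(v-K[1,2])/K[1,1]*d,d],-1)
    if n=="wrist":
        p,R=pose; T=c["T_tool_cam"]; P=P@T[:3,:3].T+T[:3,3]; P=P@R.T+p
    else: P=P@c["attitude"].T+c["position"]
    P[d<=0]=np.nan
    return P
def circ(x,y):
    A=np.c_[2*x,2*y,np.ones(len(x))]; s=np.linalg.lstsq(A,x*x+y*y,rcond=None)[0]
    return s[0],s[1],np.sqrt(s[2]+s[0]**2+s[1]**2)
E
python3 - <<'E'
from h import *
f=np.load("top0.npz");p=f['p'];P=cloud("top",f['d'])
cv2.imwrite("pics/crop_bin.png",cv2.resize(p[140:275,185:340],None,fx=4,fy=4,interpolation=2))
cv2.imwrite("pics/crop_tt.png",cv2.resize(p[125:250,350:545],None,fx=4,fy=4,interpolation=2))
z=P[...,2]
for n in ["scene","top"]:
    f=np.load(n+"0.npz");p=f['p'];P=cloud(n,f['d']);z=P[...,2]
    # table check
    m=np.abs(z)<.01; print(n,"table z",np.median(z[m]))
    sel=(np.abs(P[...,1]+.2)<.25)&(P[...,0]>.2)&(P[...,0]<.75)&(np.abs(z-.044)<.008)
    sel=sel.astype(np.uint8); k,l,s,c=cv2.connectedComponentsWithStats(sel); i=1+np.argmax(s[1:,4]); 
    hull=cv2.convexHull(np.argwhere(l==i)[:,::-1].astype(np.int32))[:,0]
    Q=P[hull[:,1],hull[:,0]]
    x,y,r=circ(Q[:,0],Q[:,1]); 
    for _ in range(4):
        e=np.abs(np.hypot(Q[:,0]-x,Q[:,1]-y)-r); Q=Q[e<max(.004,np.median(e)*2)]; x,y,r=circ(Q[:,0],Q[:,1])
    print("disc",x,y,r,len(Q),np.median(z[l==i]))
    # orange peg
    hsv=cv2.cvtColor(p,cv2.COLOR_BGR2HSV)
    near=np.hypot(P[...,0]-x,P[...,1]-y)<.18
    o=near&(z>.06)&(hsv[...,1]>140)&(hsv[...,0]<14)&(z<.125)
    pk=near&(z>.09)&(z<.12)&(np.hypot(P[...,0]-x,P[...,1]-y)>.13)
    k,l,s,c=cv2.connectedComponentsWithStats(pk.astype(np.uint8))
    for i in range(1,k):
        if s[i,4]>4: q=P[l==i]; print("peg",c[i],s[i,4],np.median(q,0),hsv[l==i].mean(0))
    # pad
    b=near&(z>.04)&(z<.053)&(p.max(-1)<40)
    k,l,s,c=cv2.connectedComponentsWithStats(b.astype(np.uint8))
    for i in range(1,k):
        if s[i,4]>60:
            q=P[l==i]; h=cv2.convexHull(np.argwhere(l==i)[:,::-1].astype(np.int32))[:,0];Q=P[h[:,1],h[:,0]]
            print("pad",c[i],s[i,4],np.median(q[:,2]),circ(Q[:,0],Q[:,1]))
    # bin rim
    b=(np.abs(z-.07)<.006)&(np.hypot(P[...,0]-.45,P[...,1]-.2)<.25)&(P[...,1]>0)
    k,l,s,c=cv2.connectedComponentsWithStats(b.astype(np.uint8))
    i=1+np.argmax(s[1:,4]); q=P[b][:,:2].astype(np.float32); 
    q=P[l==i][:,:2].astype(np.float32)
    print("bin",s[i],cv2.minAreaRect(q*1000))
E
```

```text
scene table z 0.001762506970102773
disc 0.5771759734136136 -0.19881375369907353 0.1693676204589392 47 0.04584986321718598
peg [252.09638554 232.20481928] 83 [ 0.50023602 -0.0743061   0.1069086 ] [ 10.09638554 181.60240964 180.21686747]
peg [157.35789474 258.44210526] 95 [ 0.45617402 -0.28010701  0.10737015] [118.64210526  27.42105263 145.50526316]
peg [278.99047619 307.0952381 ] 105 [ 0.70672111 -0.1186139   0.10799499] [118.58095238  15.45714286 155.22857143]
peg [167.66412214 343.61832061] 131 [ 0.66318516 -0.32456154  0.10852783] [121.13740458  15.08396947 158.09160305]
pad [212.375      267.52403846] 208 0.04867214514421986 (np.float64(0.49670388291203293), np.float64(-0.18099515691287874), np.float64(0.038153488554644927))
pad [259.64       291.43076923] 325 0.04854295277530163 (np.float64(0.5984482005540467), np.float64(-0.11659124920997099), np.float64(0.038020750386029506))
pad [180.70850202 317.46153846] 247 0.0485154103165647 (np.float64(0.5627017012072375), np.float64(-0.28191230444775295), np.float64(0.038141301520344194))
pad [229.51336898 338.83957219] 374 0.04861076137
[... 711 characters left out ...]
44898 225.32653061] 49 [ 0.44785402 -0.27621782  0.10777387] [129.93877551  15.14285714 133.04081633]
pad [415.02479339 164.61157025] 121 0.04575702807424009 (np.float64(0.658845973800688), np.float64(-0.21578400815183735), np.float64(0.038836869231506616))
pad [439.72727273 194.17171717] 99 0.046271675652531874 (np.float64(0.5578499006254204), np.float64(-0.28057742077119163), np.float64(0.038796273438384175))
pad [413.69482759 214.91206897] 580 0.04650779252578774 (np.float64(0.49276542771722304), np.float64(-0.18013320624776538), np.float64(0.039086734514573285))
bin [197 153 133 115 933] ((529.5462036132812, 253.92462158203125), (210.95860290527344, 330.344970703125), 23.457799911499023)
```

View pics/crop_bin.png

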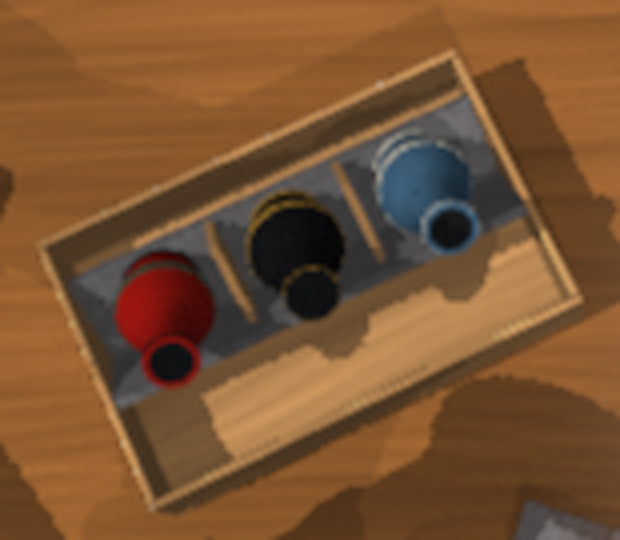

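View pics/crop_tt.png

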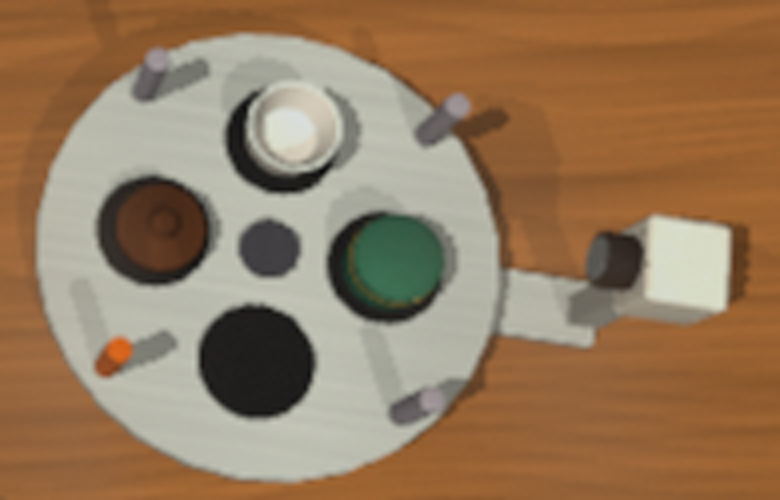

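The crop shows the red vase in the bin's left slot, at about (226,217) in the full image. It is the same size as the black and blue ones, so it is the target. The turntable crop shows the free pad at (414,214) and the orange peg at (378,213). Next I check obstacles and reachability.

```bash
cat >> h.py <<'E'
binp=np.array([.531,.252,0]); th=np.deg2rad(23.46)
Rb=np.array([[np.cos(th),-np.sin(th),0],[np.sin(th),np.cos(th),0],[0,0,1]])
foot=binp+Rb@[.045,.1,.04]; ax=Rb@[-np.sin(np.deg2rad(38)),0,np.cos(np.deg2rad(38))]
def tool(z,y):
    z=np.array(z)/np.linalg.norm(z); x=np.cross(y,z); x/=np.linalg.norm(x); y=np.cross(z,x); return np.c_[x,y,z]
E
python3 - <<'E'
from h import *
f=np.load("top0.npz");P=cloud("top",f['d'])
for nm,(a,b,c,e) in dict(box=(240,340,20,160),bigvase=(290,355,195,240),brush=(262,300,310,385)).items():
    q=P[a:b,c:e].reshape(-1,3); q=q[(q[:,2]>.015)]; print(nm,np.nanpercentile(q,[1,50,99],axis=0).round(3).tolist())
print("foot",foot,"axis",ax)
f=np.load("scene0.npz");p=f['p']
# red vase points fit both cams: distance to predicted axis
for n in ["scene","top"]:
    f=np.load(n+"0.npz");p=f['p'];P=cloud(n,f['d']);hsv=cv2.cvtColor(p,cv2.COLOR_BGR2HSV)
    q=P[(hsv[...,1]>150)&((hsv[...,0]<6)|(hsv[...,0]>174))]; d=q-foot; h=d@ax; r=d-np.outer(h,ax); rr=np.linalg.norm(r,axis=1)
    k=(rr<.05)&(h>0)&(h<.14)
    yb=Rb[:,1]; lip=k&(h>.115)
    print(n,k.sum(),"max h",np.percentile(h[k],99),"y range lip",(r[lip]@yb).min(),(r[lip]@yb).max(),"belly r",[(r[k&(abs(h-.045)<.01)]@yb).min(),(r[k&(abs(h-.045)<.01)]@yb).max()])
for s in (1,-1):
    R=tool(-ax,s*Rb[:,1])
    for b in (0.2,.1,0):
        g=foot+ax*(.101+b)+R[:,2]*.008
        print(s,b,g.round(3),planner.ik(g,R))
yaw=np.deg2rad(-12.2); pad=np.array([.494,-.18])
for a in range(-180,181,45):
    R=tool([0,0,-1],[np.cos(np.deg2rad(a)),np.sin(np.deg2rad(a)),0]); q=planner.ik(np.r_[pad,.14],R)
    print(a,None if q is None else np.round(q,0))
E
```

```text
box [[0.22, 0.441, 0.023], [0.307, 0.624, 0.2], [0.437, 0.79, 0.599]]
bigvase [[0.146, 0.338, 0.041], [0.244, 0.371, 0.073], [0.308, 0.417, 0.091]]
brush [[0.274, -0.066, 0.015], [0.32, 0.045, 0.018], [0.358, 0.116, 0.024]]
foot [0.53246935 0.36164872 0.04      ] axis [-0.56476981 -0.24510022  0.78801075]
scene 618 max h 0.13096137662000848 y range lip -0.019303683811323653 0.011649359320957323 belly r [np.float64(-0.03448568744792961), np.float64(0.01485696242996152)]
top 484 max h 0.13252883975026122 y range lip -0.01661278389194964 0.01752983094971589 belly r [np.float64(-0.03172030393818445), np.float64(0.03259554827948538)]
1 0.2 [0.367 0.29  0.271] [ 32.6229824  -27.97086039 117.45888706  -7.04420901  53.07710674
 -78.51072232]
1 0.1 [0.423 0.314 0.192] [ 30.95002445 -16.5534944  119.52913648  -7.25017267  39.4878548
 -78.47755649]
1 0 [0.48  0.339 0.113] [ 29.78595555  -3.11793416 118.63276252  -8.61828964  26.9165598
 -77.31090055]
-1 0.2 [0.367 0.29  0.271] [ 32.6229824  -27.97086039 117.45888706  -7.04420901  53.07710674
 101.48927768]
-1 0.1 [0.423 0.314 0.192] [ 30.95002445 -16.5534944  119.52913648  -7.25017267  39.4878548
 101.52244351]
-1 0 [0.48  0.339 0.113] [ 29.78595555  -3.11793416 118.63276252  -8.61828964  26.9165598
 102.68909945]
-180 [-28.   6.  97.  -0.  77. 152.]
-135 [-28.   6.  97.  -0.  77. 107.]
-90 [-28.   6.  97.  -0.  77.  62.]
-45 [-28.   6.  97.  -0.  77.  17.]
0 [-28.   6.  97.  -0.  77. -28.]
45 [-28.   6.  97.  -0.  77. -73.]
90 [ -28.    6.   97.   -0.   77. -118.]
135 None
180 [-28.   6.  97.  -0.  77. 152.]
```

Run:
```python
from h import *
f=np.load("top0.npz");P=cloud("top",f['d']);q=P[240:330,60:160].reshape(-1,3);q=q[q[:,2]>.03];print(np.histogram(q[:,2],bins=np.arange(.03,.6,.03)))
R=tool(-ax,-Rb[:,1])
robot.line_to(sensors.current_eef_pos()+[0.0,0,.08],rate=.25)
g=foot+ax*(.101+.13)+R[:,2]*.008
robot.move_to(g,R)
robot.dwell(.2)
pose=(sensors.current_eef_pos(),sensors.current_tcp_rot())
p,d=cams.snapshot("wrist"); cv2.imwrite("pics/w1.png",p); np.savez("w1.npz",p=p,d=d,pos=pose[0],R=pose[1])
print(sensors.current_t(),pose,g)
P=cloud("wrist",d,pose);hsv=cv2.cvtColor(p,cv2.COLOR_BGR2HSV)
q=P[(hsv[...,1]>150)&((hsv[...,0]<6)|(hsv[...,0]>174))]; dd=q-foot; h=dd@ax; r=dd-np.outer(h,ax); rr=np.linalg.norm(r,axis=1)
k=(rr<.06)&(h>-.02)&(h<.16); l=k&(h>.122)
yb=Rb[:,1]; xb=R[:,0]
print(k.sum(),np.percentile(h[k],[1,50,99]))
for m in (l,k&(abs(h-.045)<.01)): print("y",np.percentile(r[m]@yb,[1,99]),"x",np.percentile(r[m]@xb,[1,99]))
```

```text
(array([ 421,  443,  483,  532,  575, 3668,    0,   25,   13,    1,    0,
         76,   17,   73,    0,   71,  118,   32]), array([0.03, 0.06, 0.09, 0.12, 0.15, 0.18, 0.21, 0.24, 0.27, 0.3 , 0.33,
       0.36, 0.39, 0.42, 0.45, 0.48, 0.51, 0.54, 0.57]))
2.55 (array([0.40654673, 0.30726118, 0.21576571]), array([[ 7.22706791e-01,  3.98747584e-01,  5.64531008e-01],
       [ 3.14390274e-01, -9.17060693e-01,  2.45272177e-01],
       [ 6.15510885e-01,  2.23189988e-04, -7.88128353e-01]])) [0.40652568 0.30699137 0.2157264 ]
2798 [0.04972474 0.07550114 0.13078219]
y [-0.01973588  0.01626972] x [-0.01702504  0.01850112]
y [-0.0343146   0.03134547] x [-0.01389418  0.03399139]
```

View pics/w1.png

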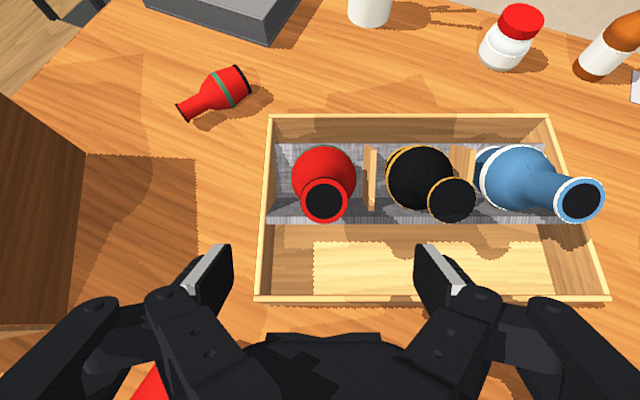

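The wrist view shows the red vase's lip at (323,200), between the open fingers, with about 1.6 mm sideways error. I correct for that, grasp and lift along the axis.

```bash
sed -i 's/^foot=.*/foot=binp+Rb@[.045,.0984,.04]; ax=Rb@[-np.sin(np.deg2rad(38)),0,np.cos(np.deg2rad(38))]/' h.py; sed -n 20,24p h.py
python3 - <<'E'
from h import *
R=tool(-ax,-Rb[:,1])
g=foot+ax*.101+R[:,2]*.008
robot.grip(.065)
print(robot.line_to(g,R,rate=.1,max_force=10), sensors.current_contact_force())
robot.grip(0.0,force=45)
print("gap",sensors.current_finger_gap(),sensors.current_t(),sensors.current_contact_force(),sensors.current_eef_pos()-g)
if .025<sensors.current_finger_gap()<.04:
    print(robot.line_to(g+ax*.02,R,rate=.04,max_force=30),sensors.current_contact_force())
    print(robot.line_to(g+ax*.16,R,rate=.1,max_force=30),sensors.current_contact_force())
    print("gap",sensors.current_finger_gap(),sensors.current_t(),sensors.current_eef_pos()-g)
for n in ["scene","top"]:
    p,d=cams.snapshot(n); cv2.imwrite(f"pics/{n}1.png",p)
E
```

```text
False [ 0.6310879   0.35999883 -0.10231644]
gap 0.032199079100284016 4.7417 [-5.68610854  0.5562468   5.59343061] [-2.56141283e-05  2.29779575e-04  4.89406347e-04]
False [ 0.80383735 -0.0120704  -2.65032834]
False [-0.30458043  0.12832186 -2.69126558]
gap 0.031870634803958534 6.9417 [-0.09033976 -0.03926085  0.12542989]
```

View pics/scene1.png

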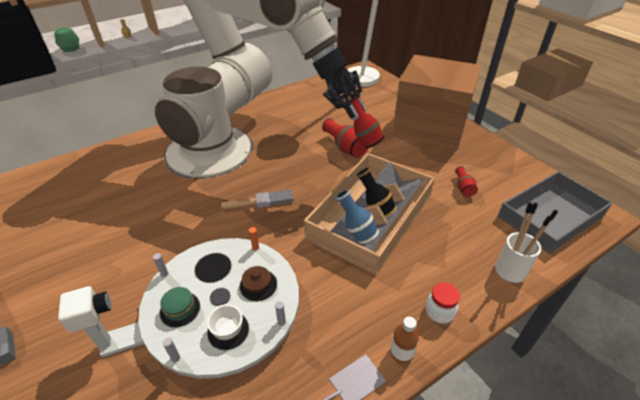

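Run:
```python
from h import *
a=np.deg2rad(-66.5); R=tool([0,0,-1],[np.cos(a),np.sin(a),0])
p=sensors.current_eef_pos()
robot.line_to(p+[0,0,.08],rate=.15)
robot.move_to([.40,.12,.33],R)
robot.move_to([.494,-.18,.24],R)
robot.dwell(.2)
print(sensors.current_finger_gap(),sensors.current_t(),sensors.current_contact_force(),sensors.current_eef_pos(),sensors.current_tcp_rot()[:,2])
for n in ["scene","top","wrist"]:
    pose=(sensors.current_eef_pos(),sensors.current_tcp_rot())
    p,d=cams.snapshot(n); cv2.imwrite(f"pics/{n}2.png",p); np.savez(n+"2.npz",p=p,d=d,pos=pose[0],R=pose[1])
a=cv2.imread("pics/scene2.png")[130:380,60:380]; cv2.imwrite("pics/scene2c.png",cv2.resize(a,None,fx=2.3,fy=2.3))
```

```text
0.031739195563913594 9.925 [ 0.281595   -0.26685128 -1.69390891] [ 0.4942436  -0.17903689  0.24053434] [ 8.76823303e-04 -3.49473982e-04 -9.99999555e-01]
```

View pics/scene2c.png

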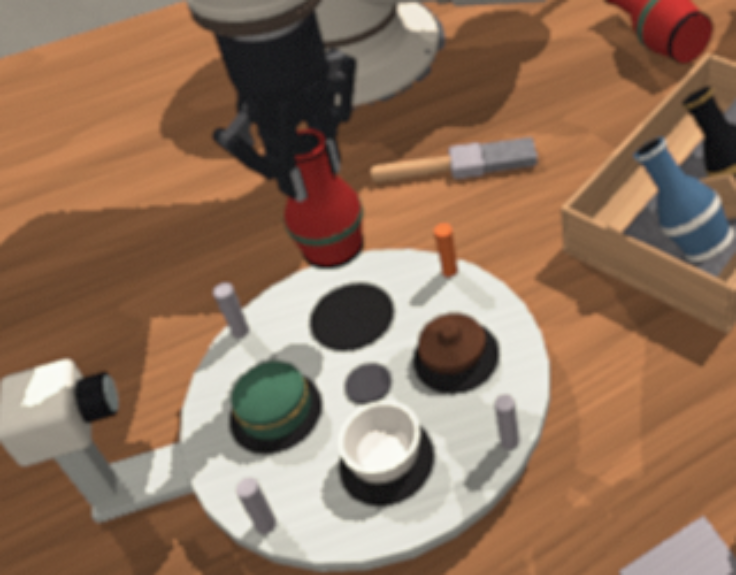

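View pics/wrist2.png

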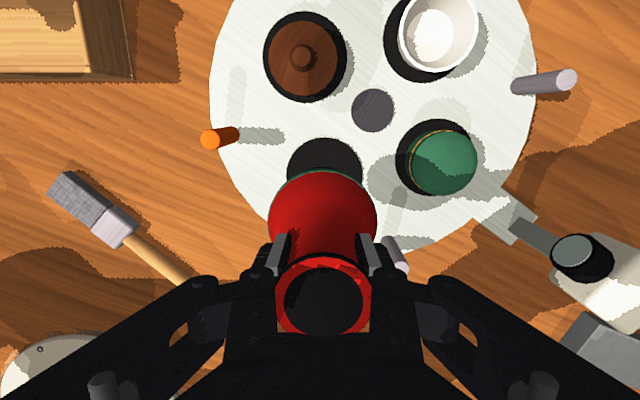

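```bash
cat >> h.py <<'E'
from scipy.optimize import least_squares
HH=[-.001,0,.04,.05,.084,.122,.126,.130]; RR=[.027,.027,.034,.034,.016,.016,.0185,.0185]
def redmask(p):
    hsv=cv2.cvtColor(p,cv2.COLOR_BGR2HSV); return (hsv[...,1]>140)&((hsv[...,0]<6)|(hsv[...,0]>174))
def fitvase(P,p,f0):
    q=P[redmask(p)]; q=q[np.isfinite(q).all(1)]
    k=(np.hypot(q[:,0]-f0[0],q[:,1]-f0[1])<.055)&(q[:,2]>f0[2]-.02)&(q[:,2]<f0[2]+.14); q=q[k]
    def res(v):
        a=np.array([v[3],v[4],1]); a/=np.linalg.norm(a); d=q-v[:3]; h=d@a; r=np.linalg.norm(d-np.outer(h,a),axis=1)
        w=((h>.025)&(h<.055))|((h>.086)&(h<.120))
        return np.where(w,r-np.interp(h,HH,RR),.3*(r-np.interp(h,HH,RR)))
    s=least_squares(res,np.r_[f0,0,0],loss='soft_l1',f_scale=.002)
    return s.x,len(q),np.median(np.abs(s.fun))
def padfit(P,p,c,r=.042,zl=(.04,.056),dark=45):
    # dark pad pixels near c; boundary circle fit with known radius
    b=(np.hypot(P[...,0]-c[0],P[...,1]-c[1])<.055)&(P[...,2]>zl[0])&(P[...,2]<zl[1])&(p.max(-1)<dark)
    b=cv2.morphologyEx(b.astype(np.uint8),cv2.MORPH_OPEN,np.ones((3,3)))
    q=P[b>0][:,:2]
    return b,q
E
python3 - <<'E'
from h import *
for n in ["scene","top","wrist"]:
    f=np.load(n+"2.npz");p=f['p'];P=cloud(n,f['d'],(f['pos'],f['R']))
    f0=f['pos']-[0,0,.093]
    print(n,[np.round(x,4) for x in fitvase(P,p,f0)])
    z=P[...,2]; near=np.hypot(P[...,0]-.576,P[...,1]+.1975)<.2
    # hub: grey disc at axis
    hb=(np.hypot(P[...,0]-.576,P[...,1]+.1975)<.035)&(p.max(-1)<120)&(np.abs(z-.046)<.008); q=P[hb]; print(" hub",np.median(q,0),hb.sum(),(q.max(0)+q.min(0))/2)
    pk=near&(z>.095)&(z<.125)&(np.abs(np.hypot(P[...,0]-.576,P[...,1]+.1975)-.15)<.025)&~redmask(p)
    k,l,s,c=cv2.connectedComponentsWithStats(pk.astype(np.uint8))
    for i in range(1,k):
        if s[i,4]>15: q=P[l==i]; q=q[q[:,2]>.103]; print(" peg",c[i].round(),len(q),np.median(q,0).round(4) if len(q) else 0)
    d=near&(np.abs(z-.044)<.006); Q=P[d]; rr=np.hypot(Q[:,0]-.576,Q[:,1]+.1975)
    # edge per angle bin
    t=np.arctan2(Q[:,1]+.1975,Q[:,0]-.576); bins=((t+np.pi)/(2*np.pi)*72).astype(int); E=[]
    for b in range(72):
        m=bins==b
        if m.sum()>15: j=np.argmax(np.where(m,rr,0)); E.append(Q[j])
    E=np.array(E)
    s=least_squares(lambda v:np.hypot(E[:,0]-v[0],E[:,1]-v[1])-.169,[.576,-.1975],loss='soft_l1',f_scale=.002); print(" disc",s.x,len(E))
E
```

```text
scene [array([ 0.4921, -0.1785,  0.1492,  0.0113, -0.0037]), np.int64(1079), np.float64(0.0004)]
 hub [ 0.58001463 -0.19900157  0.04928903] 258 [ 0.57863847 -0.19860871  0.04871626]
 peg [252. 231.] 48 [ 0.4972 -0.0738  0.1099]
 peg [157. 258.] 58 [ 0.4531 -0.2799  0.1092]
 peg [279. 306.] 71 [ 0.7051 -0.1178  0.1096]
 peg [167. 343.] 90 [ 0.6605 -0.3246  0.1097]
 disc [ 0.57741644 -0.19904233] 72
top [array([ 0.5041, -0.1769,  0.1474, -0.3197, -0.0153]), np.int64(22), np.float64(0.0003)]
 hub [ 0.57704151 -0.19594991  0.04715381] 163 [ 0.57536855 -0.19792872  0.0473075 ]
 peg [388. 141.] 30 [ 0.7    -0.1153  0.1074]
 peg [379. 213.] 35 [ 0.4934 -0.0703  0.108 ]
 peg [457. 225.] 36 [ 0.4486 -0.2781  0.1076]
 disc [ 0.57381409 -0.19628402] 50
wrist [array([ 0.4926, -0.1804,  0.1479,  0.0139, -0.0034]), np.int64(9218), np.float64(0.0003)]
 hub [ 0.57796539 -0.20001819  0.04816018] 1441 [ 0.5781755  -0.20007951  0.04681571]
 peg [560.  80.] 477 [ 0.6574 -0.3238  0.1087]
 peg [212. 139.] 363 [ 0.4967 -0.075   0.1089]
 peg [400. 263.] 159 [ 0.4554 -0.2804  0.1088]
 disc [ 0.57548597 -0.20075031] 72
```

```bash
python3 - <<'E'
from h import *
from scipy.spatial.transform import Rotation as Ro
a=np.deg2rad(-66.5); R=Ro.from_rotvec([0.0035,-.0125,0]).as_matrix()@tool([0,0,-1],[np.cos(a),np.sin(a),0])
T=np.array([.4950,-.1811,.160])
robot.line_to(T,R,rate=.1); robot.dwell(.3)
print(sensors.current_eef_pos(),sensors.current_contact_force())
e=T-sensors.current_eef_pos(); T2=T.copy(); T2[:2]+=np.clip(e[:2],-.003,.003); T2[2]=.131
print(robot.line_to(T2,R,rate=.018,max_force=4),sensors.current_eef_pos(),sensors.current_contact_force(),sensors.current_t())
robot.dwell(.2)
pose=(sensors.current_eef_pos(),sensors.current_tcp_rot())
for n in ["wrist","scene"]:
    p,d=cams.snapshot(n);P=cloud(n,d,pose);print(n,[np.round(x,4) for x in fitvase(P,p,pose[0]-[0,0,.0925])]); cv2.imwrite(f"pics/{n}3.png",p)
print(sensors.current_contact_force(),sensors.current_t())
E
python3 -c "
import cv2;a=cv2.imread('pics/scene3.png')[130:380,60:380]; cv2.imwrite('pics/scene3c.png',cv2.resize(a,None,fx=2.3,fy=2.3))"
```

```text
[ 0.49508639 -0.18113454  0.16029174] [-0.20405493 -0.1273524  -2.46317156]
True [ 0.49505123 -0.18101089  0.14138486] [0.59989272 0.75804425 5.04379363] 12.3417
wrist [array([ 0.4943, -0.182 ,  0.0491,  0.0035, -0.0051]), np.int64(9191), np.float64(0.0003)]
scene [array([ 0.4941, -0.1803,  0.0506, -0.0022, -0.0054]), np.int64(885), np.float64(0.0004)]
[0.456461   0.21248721 5.79252349] 12.6417
```

View pics/scene3c.png

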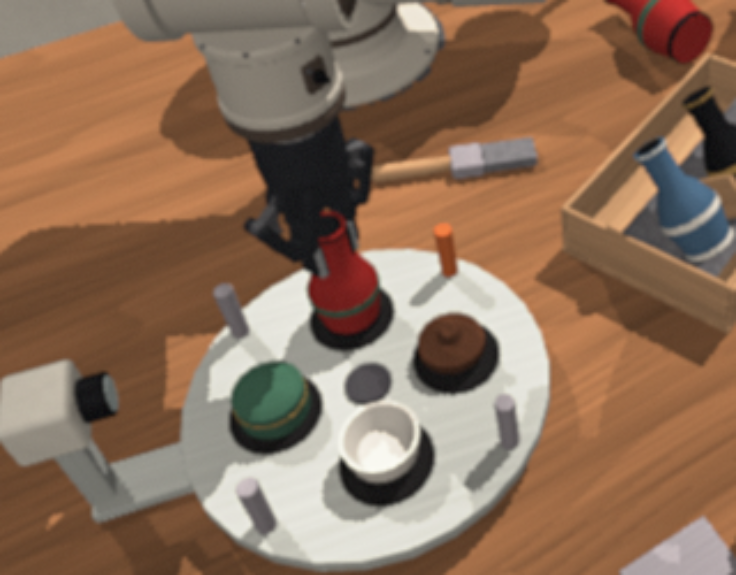

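The vase stands on the free pad with both fits within about 0.3° of upright (scene crop around (345,290)). Now I release it, retreat and check.

Run:
```python
from h import *
robot.grip(.06); robot.dwell(.4)
p0=sensors.current_eef_pos(); print(sensors.current_contact_force(),sensors.current_finger_gap())
robot.line_to(p0+[0,0,.15],rate=.1)
R=sensors.current_tcp_rot(); 
pose=(sensors.current_eef_pos(),R)
for n in ["wrist","scene","top"]:
    p,d=cams.snapshot(n);P=cloud(n,d,pose);print(n,[np.round(x,4) for x in fitvase(P,p,[.4942,-.181,.047])]); cv2.imwrite(f"pics/{n}4.png",p);np.savez(n+"4.npz",p=p,d=d,pos=pose[0],R=pose[1])
print(sensors.current_t())
ctr=np.array([.577,-.1997])
for a in range(110,226,15):
    t=np.deg2rad(a); pos=np.r_[ctr+.15*np.array([np.cos(t),np.sin(t)]),.088]
    o=[]
    for s in (0,180):
        q=planner.ik(pos,tool([0,0,-1],[np.cos(t+np.pi/2+np.deg2rad(s)),np.sin(t+np.pi/2+np.deg2rad(s)),0])); o.append(None if q is None else np.round(q).astype(int).tolist())
    print(a,o)
```

```text
[-0.27193363  0.71055336 -0.10902769] 0.059720409415403415
wrist [array([ 0.494 , -0.1816,  0.0489,  0.0098, -0.0011]), np.int64(2397), np.float64(0.0003)]
scene [array([ 0.4936, -0.1804,  0.0497,  0.0053, -0.0006]), np.int64(971), np.float64(0.0004)]
top [array([ 0.4924, -0.1794,  0.0488, -0.002 ,  0.003 ]), np.int64(257), np.float64(0.0004)]
15.225
110 [[-15, 9, 100, 0, 71, 145], [-15, 9, 100, 0, 71, -35]]
125 [[-18, 5, 104, 0, 70, 127], [-18, 5, 104, 0, 70, -53]]
140 [[-22, 3, 107, 0, 70, 108], [-22, 3, 107, 0, 70, -72]]
155 [[-27, 1, 109, 0, 70, 88], [-27, 1, 109, 0, 70, -92]]
170 [[-32, 1, 109, 0, 70, 68], [-32, 1, 109, 0, 70, -112]]
185 [[-36, 3, 107, 0, 70, 49], [-36, 3, 107, 0, 70, -131]]
200 [[-39, 6, 104, 0, 70, 31], [-39, 6, 104, 0, 70, -149]]
215 [[-40, 10, 99, 0, 71, 15], None]
```

View pics/wrist4.png

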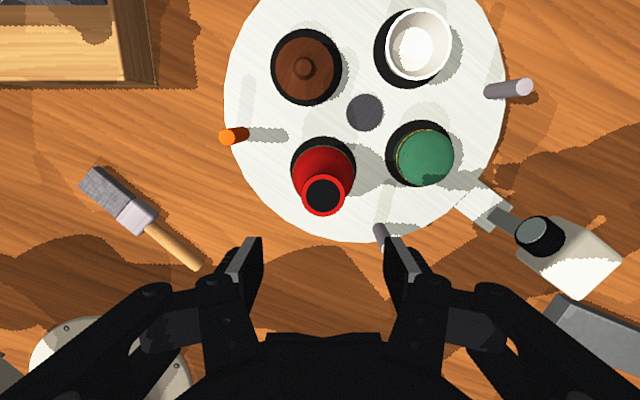

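The vase stands free and upright, within about 2 mm of my pad estimate of (0.494, -0.182), with tilt of 0.01 rad or less. In the wrist view the orange peg is at (234,136). I will fork it loosely from above with the wrist camera facing outward.

```bash
cat >> h.py <<'E'
ctr=np.array([.577,-.1997]); A0=122.86
def peg(t,z,off):
    u=np.deg2rad(t); j=np.deg2rad(t-90+off)
    return np.r_[ctr+.15*np.array([np.cos(u),np.sin(u)]),z], tool([0,0,-1],[np.cos(j),np.sin(j),0])
E
python3 - <<'E'
from h import *
for t,o in ((A0,6),(168,-3),(A0+90,-14),(A0+92,-14)):
    for z in (.078,.2): print(t,np.round(planner.ik(*peg(t,z,o)),1))
robot.grip(.036,force=20)
p,R=peg(A0,.25,6); robot.move_to(p,R); robot.dwell(.2)
p,R=peg(A0,.17,6); robot.line_to(p,R,rate=.15); robot.dwell(.2)
pose=(sensors.current_eef_pos(),sensors.current_tcp_rot())
print(pose[0]-p,sensors.current_t())
p,d=cams.snapshot("wrist"); cv2.imwrite("pics/w5.png",p); P=cloud("wrist",d,pose)
hsv=cv2.cvtColor(p,cv2.COLOR_BGR2HSV); m=(hsv[...,1]>150)&(hsv[...,0]>6)&(hsv[...,0]<16)&(np.hypot(P[...,0]-pose[0][0],P[...,1]-pose[0][1])<.05)&(P[...,2]>.105)
q=P[m]; print(m.sum(),q.min(0),q.max(0),np.median(q,0),pose[0])
E
```

```text
122.86 [-17.3   6.6 104.5  -0.   68.9 -56.1]
122.86 [-17.3   0.8  95.7  -0.   83.5 -56.1]
168 [ -31.     2.   109.5   -0.    68.5 -106. ]
168 [ -31.    -3.9  100.3   -0.    83.6 -106. ]
212.86 [ -40.2   10.   100.6   -0.    69.4 -149.1]
212.86 [ -40.2    4.5   91.9   -0.    83.7 -149.1]
214.86 [ -40.4   10.5   99.9   -0.    69.5 -151.3]
214.86 [ -40.4    5.    91.3   -0.    83.7 -151.3]
[ 0.00035235 -0.00013856  0.00092341] 18.175
525 [ 0.48722537 -0.0819205   0.10505533] [ 0.53629818 -0.04214364  0.23309208] [ 0.49641126 -0.07294525  0.10903168] [ 0.49596412 -0.07383873  0.17092341]
```

View pics/w5.png

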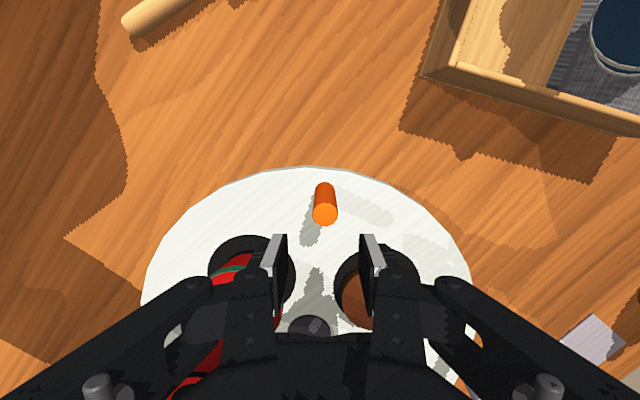

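The peg top at (325,212) in the image is within 1 mm of the TCP. I go down around it and turn.

Run:
```python
from h import *
p,R=peg(A0,.17,0); robot.line_to(p,R,rate=.1)
p,R=peg(A0,.079,0); print("hit",robot.line_to(p,R,rate=.08,max_force=8),sensors.current_contact_force(),sensors.current_eef_pos())
robot.grip(.026)
print(sensors.current_finger_gap(),sensors.current_contact_force(),sensors.current_t())
pose=(sensors.current_eef_pos(),sensors.current_tcp_rot())
p,d=cams.snapshot("scene");P=cloud("scene",d);print([np.round(x,4) for x in fitvase(P,p,[.4942,-.181,.047])])
a=p[130:380,60:380]; cv2.imwrite("pics/scene6c.png",cv2.resize(a,None,fx=2.3,fy=2.3))
```

```text
hit False [ 0.1633294   0.40702668 -0.01648091] [ 0.49589067 -0.07378829  0.07949444]
0.02591338481127064 [ 0.55732622 -0.11827121 -0.3140372 ] 20.025
[array([ 0.4939, -0.1803,  0.0495,  0.0029, -0.0015]), np.int64(956), np.float64(0.0004)]
```

View pics/scene6c.png

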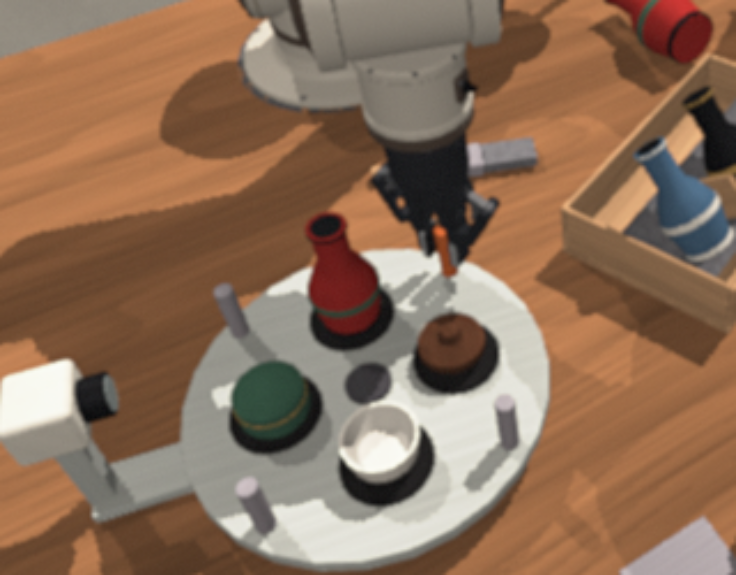

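The fork sits around the peg (445,250), well clear of the vase. Now I turn slowly.

Run:
```python
from h import *
F=[]
for i in range(1,16):
    t=A0+6*i; p,R=peg(t,.079,-14*i/15)
    hit=robot.line_to(p,R,rate=.035,max_force=25); F.append(np.round(np.linalg.norm(sensors.current_contact_force()),1))
    if hit: print("hit",i); break
robot.dwell(.4)
print(F,sensors.current_t(),sensors.current_contact_force(),sensors.current_finger_gap())
p,d=cams.snapshot("scene");P=cloud("scene",d);np.savez("scene7.npz",p=p,d=d)
v=ctr+.085*np.array([np.cos(np.deg2rad(257.86)),np.sin(np.deg2rad(257.86))]);print(v,[np.round(x,4) for x in fitvase(P,p,np.r_[v,.047])])
a=p[130:380,60:380]; cv2.imwrite("pics/scene7c.png",cv2.resize(a,None,fx=2.3,fy=2.3))
```

```text
[np.float64(0.8), np.float64(0.9), np.float64(2.6), np.float64(0.9), np.float64(1.1), np.float64(0.4), np.float64(1.2), np.float64(0.7), np.float64(1.8), np.float64(0.7), np.float64(0.8), np.float64(3.4), np.float64(0.9), np.float64(0.8), np.float64(0.9)] 29.475 [-0.61417197  0.526947    0.32381128] 0.02616875497505836
[ 0.5591244  -0.28279912] [array([ 0.5577, -0.2812,  0.0502,  0.0043,  0.0048]), np.int64(1172), np.float64(0.0004)]
```

View pics/scene7c.png

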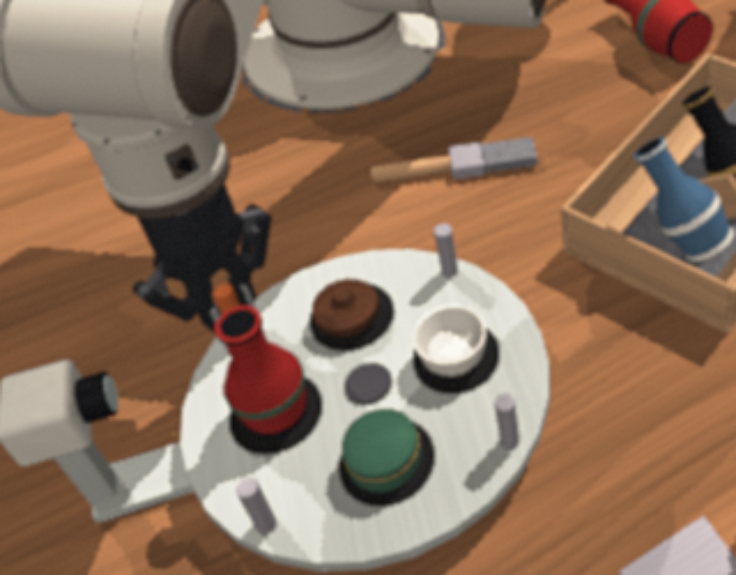

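The vase stands before the camera (crop pixel (265,370)), and the pegs are back at the detent positions. I open, lift off and measure everything.

Run:
```python
from h import *
robot.grip(.036); robot.dwell(.2); e=sensors.current_eef_pos()
robot.line_to(e+[0,0,.10],rate=.1)
e=sensors.current_eef_pos(); robot.line_to(e+[-.07,0.05,.06],rate=.2); robot.dwell(.3)
def pegs(P,p):
    z=P[...,2]; pk=(z>.095)&(z<.125)&(np.abs(np.hypot(P[...,0]-.576,P[...,1]+.1975)-.15)<.025)&~redmask(p)
    k,l,s,c=cv2.connectedComponentsWithStats(pk.astype(np.uint8))
    for i in range(1,k):
        if s[i,4]>15: q=P[l==i]; q=q[q[:,2]>.103]; print(" peg",c[i].round(),len(q),np.median(q,0).round(4) if len(q) else 0)
def objs(P,p,rot):
    # objects: points 12..45mm above pad near each pad centre; circle fit on horizontal hull
    for nm,a in (("dish",77.86),("bowl",-12.14),("box",257.86)):
        u=np.deg2rad(a+rot); c=ctr+.085*np.array([np.cos(u),np.sin(u)])
        m=(np.hypot(P[...,0]-c[0],P[...,1]-c[1])<.06)&(P[...,2]>.060)&(P[...,2]<.092)
        q=P[m]; h=q[cv2.convexHull((q[:,:2]*1e5).astype(np.int32),returnPoints=False)[:,0]]
        print(" ",nm,"off pad mm",((h.max(0)+h.min(0))[:2]/2*1e3-c*1e3).round(1),"size",(h.max(0)-h.min(0))[:2].round(3),"topz",np.percentile(q[:,2],99).round(4))
for n in ["scene","top"]:
    f=np.load(n+"0.npz"); print(n,"before"); P=cloud(n,f['d']); pegs(P,f['p']); objs(P,f['p'],0)
    p,d=cams.snapshot(n);P=cloud(n,d); cv2.imwrite(f"pics/{n}8.png",p); print(n,"after"); pegs(P,p); objs(P,p,90)
    v=ctr+.085*np.array([np.cos(np.deg2rad(257.86)),np.sin(np.deg2rad(257.86))]);print(v,[np.round(x,4) for x in fitvase(P,p,np.r_[v,.047])])
    a=p[130:380,60:380] if n=="scene" else p[110:260,330:550]; cv2.imwrite(f"pics/{n}8c.png",cv2.resize(a,None,fx=2.3 if n=="scene" else 3.5,fy=2.3 if n=="scene" else 3.5))
print(sensors.current_t(),sensors.current_contact_force(),sensors.current_eef_pos())
```

```text
scene before
 peg [252. 232.] 48 [ 0.4974 -0.0737  0.1098]
 peg [157. 258.] 60 [ 0.4542 -0.2799  0.1099]
 peg [279. 306.] 69 [ 0.705  -0.1176  0.1102]
 peg [167. 343.] 89 [ 0.6601 -0.3247  0.1097]
  dish off pad mm [-3.4 -0.5] size [0.065 0.063] topz 0.0856
  bowl off pad mm [-3.2  1.2] size [0.068 0.067] topz 0.0864
  box off pad mm [-0.4  1.3] size [0.063 0.064] topz 0.0896
scene after
 peg [252. 231.] 50 [ 0.4977 -0.0736  0.1095]
 peg [157. 258.] 56 [ 0.4532 -0.2803  0.1092]
 peg [279. 306.] 71 [ 0.705  -0.1178  0.1099]
 peg [167. 343.] 90 [ 0.6609 -0.3245  0.1099]
  dish off pad mm [ 1.1 -3.4] size [0.065 0.062] topz 0.0858
  bowl off pad mm [-0.1 -1.6] size [0.067 0.066] topz 0.0865
  box off pad mm [ 0.3 -0.7] size [0.065 0.064] topz 0.0895
[ 0.5591244  -0.28279912] [array([ 0.5579, -0.281 ,  0.0498,  0.0026,  0.003 ]), np.int64(1147), np.float64(0.0004)]
top before
 peg [388. 141.] 30 [ 0.6993 -0.1158  0.1084]
 peg [463. 152.] 33 [ 0.6548 -0.3217  0.108 ]
 peg [379. 213.] 34 [ 0.4937 -0.0704  0.1082]
 peg [456. 225.] 36 [ 0.448  -0.2775  0.1082]
  dish off pad mm [-7.3  2.4] size [0.061 0.063] topz 0.0832
  bowl off pad mm [-5.4  4.1] size [0.066 0.066] topz 0.0855
  box off pad mm [-4.7  4.3] size [0.063 0.063] topz 0.0885
top after
 peg [388. 141.] 32 [ 0.6988 -0.1142  0.1081]
 peg [463. 152.] 35 [ 0.6553 -0.3215  0.1073]
 peg [379. 213.] 34 [ 0.4929 -0.0708  0.1081]
 peg [456. 225.] 36 [ 0.4482 -0.2777  0.1075]
  dish off pad mm [-1.5 -0.3] size [0.061 0.062] topz 0.084
  bowl off pad mm [-1.9  0.6] size [0.066 0.066] topz 0.0852
  box off pad mm [-3.3  2.6] size [0.065 0.063] topz 0.088
[ 0.5591244  -0.28279912] [array([ 0.5564, -0.2795,  0.0476,  0.0029,  0.001 ]), np.int64(504), np.float64(0.0004)]
32.2083 [-0.08564375  0.38172179  0.78322715] [ 0.38088718 -0.2310203   0.23792005]
```

View pics/scene8c.png

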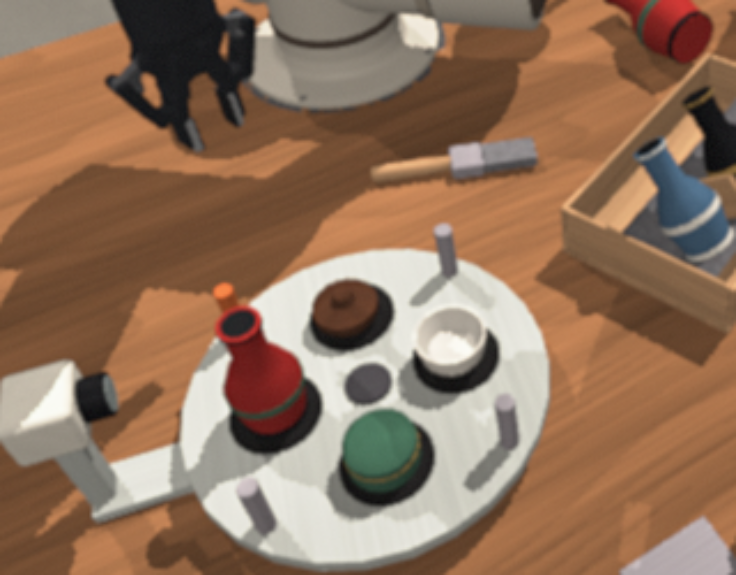

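View pics/top8c.png

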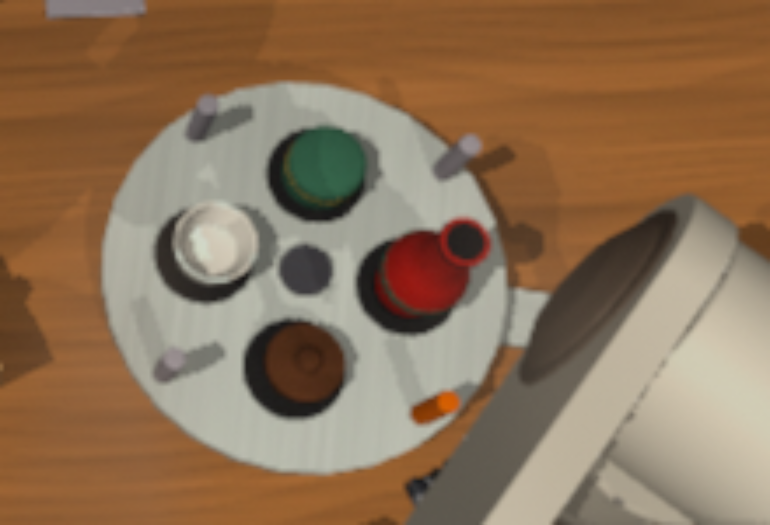

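All four pieces stand centred on their pads, the pegs are back at the detent positions within about 2 mm, and the gripper is clear of everything. I hand in.

```bash
python3 -c "
from bench import hand_in,sensors
print(hand_in(),sensors.current_t())"
```

```text
the job is handed in; nothing more can be done
the job is handed in; nothing more can be done
```

I lifted the red vase out of the bin's left slot along its axis and set it upright on the free pad. The descent stopped at a contact force change of 4 N, with about 6 N on the tool before release. After letting go, I turned the table one click counter-clockwise with a loose fork around the orange peg. The job was handed in at about 32 s of the 67 s allowed.

**Last checks before hand-in:**
- **Red vase:** it stands before the inspection camera, about 2 mm (scene camera) to 4 mm (top camera) from my estimated pad centre. Its tilt is 0.004 rad or less.
- **Turntable:** all four pegs are back at the detent positions within about 2 mm, so the turn was 90° within about 1°.
- **Green box, white bowl and brown dish:** each is within about 4 mm of its pad centre. Their top heights changed by less than 1 mm, so they are still upright.
- **Black and blue vases:** I saw no shift in the last pictures, but I did not measure their displacement.
- **Robot:** the gripper was clear of everything.

**Disagreement:** the scene and top cameras differ by 2 to 4 mm in absolute position. I placed the vase using positions relative to the pad within the scene and wrist cameras, and the difference is well inside the tolerances. No check failed.

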